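Brass bar onto the V-blocks

ROBOT

A 6-joint arm with a two-finger parallel gripper is mounted at the origin on a cart in front of the work surface, level with it; the furniture and walls round the work are solid. World frame = base frame: x ahead of the robot, y to its left, z up, the work surface at z = 0. Lengths are in m, angles in rad, forces in N, time in s.
With the tool pointing down it reaches from about 0.2 to 0.875 m from the base axis. Payload 3.4 kg.
Tool frame: the origin (TCP) lies between the finger pads; the fingertips stand 25 mm ahead of it and the grasp point (between the pads) lies 6 mm ahead of it (r.nose_length is the z of the fingertips in the tool frame, in m); z points along the fingers, y is the line along which they close (so a half turn about z gives the same grasp; the last joint's range is limited). The gripper opens to 94 mm and grips with 3 to 60 N. Pads are 16 mm wide; open, the fingers measure 119 mm over their backs; the gripper's body (75 mm by 177 mm) begins 78 mm behind the grasp point.
Start: joints at [1.018, 0.276, 1.505, -0, 1.361, -0.121], TCP at [0.241, 0.522, 0.23] pointing down, gripper open.
Joint ranges: [-2.89, 2.89], [-0.75, 2.08], [0.22, 2.7], [-1.18, 4.32], [0.11, 2.71], [-2.7, 2.7]. Speed limits (rad/s): [2.57, 2.57, 3.14, 3.14, 3.14, 3.14].

INTERFACE

Orientations are given as a unit quaternion [w, x, y, z].
In Python, from plant import r, gripper_to, inverse_kinematics, vision, models, telemetry gives the robot as it stands. Calls block until the motion is done:
- r.move_to(position, orientation): joint-space move of the TCP to a pose.
- r.move_l(position, rot=None, vel=0.15, guard=None): straight line of the TCP; rot=None keeps the orientation; vel is the mean speed in m/s. With guard (N) it stops when the force on the tool has changed by that much, and returns True; else False.
- r.movej(angles): joint-space move.
- gripper_to(opening, f_grip=None): finger opening in m; f_grip is the grip in N (None keeps the last); returns when the fingers have stopped.
- r.hold(seconds).
- inverse_kinematics(position, orientation): joint angles nearest the present ones, or None.
- vision.snapshot(name): name is "side" or "top" or "wrist"; returns the picture (400x640x3 uint8, red, green, blue); there is no depth.
- vision.get_calibration(name): a dict with "fx", "fy", "cx", "cy" (pixels), "position" and "orientation" of the camera in the world. Camera axes: x right, y down, z forward; pixel columns grow to the right and rows downward; lengths in m; the calibration is good to about 2 mm. A picture is of the moment at which its call begins: read the wrist's pose just before it. get_calibration takes no time and is no camera call; for the wrist camera it gives the pose at the moment of the call.
A pose or a line that the arm cannot do raises r.PlanningError and nothing moves.
- r.sign_off(): hands the job in; it is judged then, once.
Trained networks look in the newest picture that a camera, given by its name, has taken for a name from the list of things; names that differ only in an ending like _2 or _b are one class to them, and where a whole thing is asked for, a point or a joint stands for the part that bears it (a point fixed in the world has none). Each returns a list of dicts, best first, with "score" (0 to 1); they miss things now and then, are a little off and sometimes report something else, mostly with a low value. They report only what shows in the picture. A call takes as long as a camera call. They do not tell look-alikes from the thing itself.
- models.boxes_of(thing, camera): "at" ([x, y, z] in m, in world coordinates, good to about 4 mm: the middle of the surface that is visible of it).
- models.regions_of(thing, camera): "pixels" (400x640 bool, what is visible of it).
- models.mark_of(thing, camera): "at" ([x, y, z] in m, in world coordinates, good to about 4 mm: a listed point, or the origin of a listed thing).
Readings, each from a call of its own:
- telemetry.current_t(): time.
- telemetry.current_joints(): joint angles.
- telemetry.current_dq(): joint speeds.
- telemetry.current_joint_efforts(): joint torques, N m.
- telemetry.current_ee_pos(): TCP position.
- telemetry.current_tool_rot(): TCP orientation.
- telemetry.current_wrist_force(): force on the tool from outside, world axes, zero at the start.
- telemetry.current_torque(): the same for the moment, N m.
- telemetry.current_opening(): finger opening in m.
- telemetry.current_finger_force(): force on a finger pad.
Only numpy, scipy, OpenCV 4.12 (cv2) and the standard library are available. Lean on these libraries where they do the work, as an engineer would, in place of code of your own. Each camera call takes 0.05 s, during which the arm holds its last target. There are 200 camera calls.

TASK

Take the brass bar out of the green stock cradle and lay it in the grooves of the two steel V-blocks, resting in both with its middle over the middle of the gap between them, then let go. Leave the steel bar and the black bar lying in the cradle.

Things in the scene. Friction and masses are not known exactly. Their poses are not given: they have to be found in the camera images.
- brass_bar: Yellow brass round bar, 24 mm diameter, 170 mm long, about 0.6 kg, loose. Origin at its centre, x along the bar (y, z turn as it rolls). It lies level, centre 50 mm above the bench, in any one of the 3 lanes (75 mm apart) of a fixed green cradle, on two V rests; between them the middle 90 mm of the bar is free at both sides and below, down to base strips 8 mm above the bench.
- steel_bar: Bright grey steel round bar, same size as the brass one, about 0.6 kg, loose in another lane of the cradle at the same height, parallel to the brass bar. Origin at its centre, x along the bar. To be left there. (Cradle: 140 x 205 x 50 mm; the lips of its open V rests are as high as the bars' centre lines.)
- black_bar: Black plastic round bar, same size, about 0.15 kg, loose in the remaining lane of the cradle at the same height, parallel to the brass bar. Origin at its centre, x along the bar. To be left there.
- v_seat (a point): Where the centre of the seated bar belongs: 47 mm above the bench, midway between two fixed grey V-blocks in line; x along their grooves, z up. Each block is 80 mm long, 60 wide, its top 45 mm above the bench, with an open 90 degree groove 29 mm wide, 15 deep. The 60 mm gap between them is free down to the dark steel plate (250 x 110 mm, fixed) they stand on, 10 mm above the bench.
There are look-alikes about, which are no part of the job. There is more than one size of the brass_bar; the job needs the larger.

How it is judged:
At the end, for the whole second after the job is handed in: The brass bar lies at rest in both V grooves: its centre within 20 mm horizontally of the midpoint between the blocks and within 5 mm of the seated height, its axis within 0.18 rad (10 degrees) of the grooves. The steel bar and the black bar are still in the cradle, within 25 mm of where they began (horizontal distance between brass_bar and v_seat below 0.02 m and z of brass_bar in the frame of v_seat between -0.005 and 0.005 m and angle between the x axis of brass_bar and the x axis of v_seat, either way round below 0.18 rad and linear speed of brass_bar below 0.02 m/s and distance of each of steel_bar, black_bar from where it was at the start of the episode below 0.025 m); the robot touches nothing.
It fails at once if the steel bar is taken from its place or knocked out of the cradle (moved over 25 mm) (distance of steel_bar from where it was at the start of the episode above 0.025 m).
It fails at once if the black bar is taken from its place or knocked out of the cradle (moved over 25 mm) (distance of black_bar from where it was at the start of the episode above 0.025 m).
It also fails if it takes over 40 s, if anything falls off the work surface, if the arm or the gripper's body presses on something with over 40 N, if the wrist force passes 120 N, or if a joint passes its speed limit or range.

## Working session

There is one attempt and no reset: what is moved stays moved. The work goes in short steps, each a Python script; the robot and the scene stay as the last script left them, time stands still between calls to the robot, and variables do not carry over. Pictures are saved under pics/ and viewed, at most 10 in all, crops included, and the job is handed in when it is done.

```bash
ls; mkdir -p pics
python3 - <<'E'
from plant import r, vision, models, telemetry
import cv2
for c in ["top","side"]:
    im=vision.snapshot(c); cv2.imwrite(f"pics/{c}0.png",im[:,:,::-1])
    k=vision.get_calibration(c); print(c,k)
    for t in ["brass_bar","steel_bar","black_bar","v_seat"]:
        for d in models.mark_of(t,c): print(t,d)
print(telemetry.current_t())
E
```

```text
pics
top {'fx': 367.1402354265548, 'fy': 367.1402354265548, 'cx': 324.7060731644422, 'cy': 199.25413528276823, 'position': array([0.51199456, 0.06618117, 1.03914533]), 'orientation': array([ 0.02324406, -0.70317817,  0.70989268, -0.03244312])}
brass_bar {'at': [0.5708, 0.3457, 0.0128], 'score': 0.65}
brass_bar {'at': [0.5932, 0.1822, 0.0524], 'score': 0.61}
steel_bar {'at': [0.5781, 0.1109, 0.0543], 'score': 0.93}
black_bar {'at': [0.5589, 0.0355, 0.0492], 'score': 0.71}
black_bar {'at': [0.5267, -0.1803, 0.0502], 'score': 0.48}
v_seat {'at': [0.5271, -0.1796, 0.0504], 'score': 0.61}
side {'fx': 465.5180436826739, 'fy': 465.5180436826739, 'cx': 328.9368537712919, 'cy': 202.6076235291938, 'position': array([ 0.35534161, -0.4380739 ,  1.17029132]), 'orientation': array([-0.22262029,  0.95624558, -0.18351388,  0.04855147])}
brass_bar {'at': [0.5945, 0.1851, 0.0506], 'score': 0.91}
brass_bar {'at': [0.5722, 0.3405, 0.0019], 'score': 0.49}
steel_bar {'at': [0.5804, 0.1108, 0.0509], 'score': 0.55}
black_bar {'at': [0.5581, 0.0397, 0.0483], 'score': 0.75}
v_seat {'at': [0.5235, -0.1851, 0.0485], 'score': 0.6}
0.5
```

View pics/top0.png

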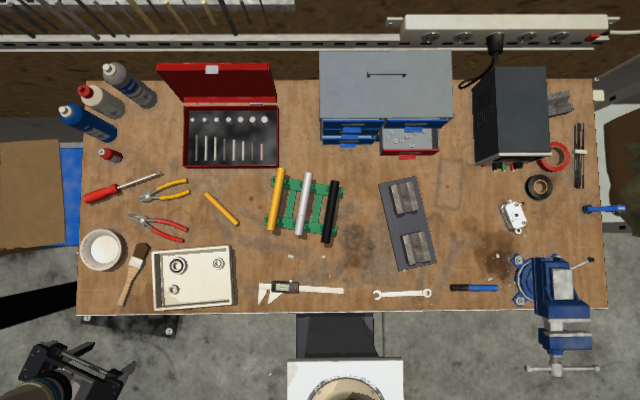

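View pics/side0.png

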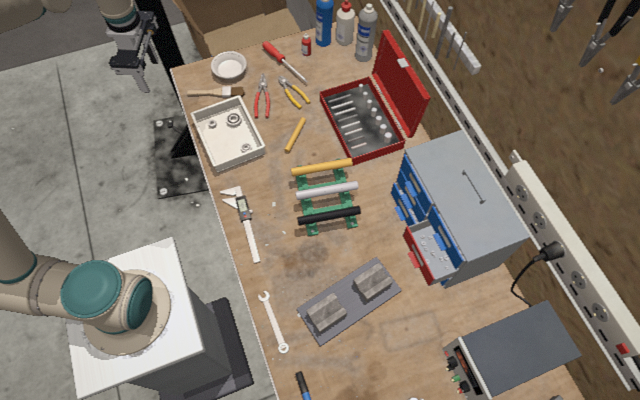

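The top view shows the large brass bar in the left lane at about (275,198), steel at (304,203) and black at (329,211). The small look-alike is at (221,208), and the V-blocks are at (403,197) and (415,247) on the dark plate. The side view agrees, with brass at (322,167) and the blocks at (325,313) and (373,278).

Next I'll get axes and centres from the masks.

```bash
cat > h.py <<'E'
import numpy as np, cv2
from scipy.spatial.transform import Rotation as R
from plant import r, vision, models, telemetry, gripper_to, inverse_kinematics
def cam(n):
    k=vision.get_calibration(n); q=k["orientation"]
    return k,R.from_quat([q[1],q[2],q[3],q[0]]).as_matrix()
def back(n,uv,z):
    k,M=cam(n); uv=np.asarray(uv,float)
    d=np.c_[(uv[:,0]-k["cx"])/k["fx"],(uv[:,1]-k["cy"])/k["fy"],np.ones(len(uv))]@M.T
    p=np.array(k["position"]); return (p+d*((z-p[2])/d[:,2])[:,None])[:,:2]
def rect(n,mask,z):
    v,u=np.nonzero(mask); P=back(n,np.c_[u,v],z)
    (c,s,_)=cv2.minAreaRect((P*1000).astype(np.float32)); 
    w,V=np.linalg.eigh(np.cov(P.T)); a=V[:,1]*np.sign(V[0,1])
    return np.array(c)/1000,P.mean(0),np.sort(s),np.arctan2(a[1],a[0])
def quat(yaw):  # tool down, tool y across a bar whose axis has this yaw
    q=(R.from_euler('z',yaw)*R.from_euler('x',np.pi)).as_quat(); return [q[3],*q[:3]]
E
cat > m.py <<'E'
from h import *
for c in ["top","side"]:
    im=vision.snapshot(c)
    for t in ["brass_bar","steel_bar","black_bar"]:
        for d in models.regions_of(t,c): print(c,t,round(d["score"],2),*[np.round(x,4) for x in rect(c,d["pixels"],.05)])
    # plate: low-saturation blob around the seat
    hsv=cv2.cvtColor(im,cv2.COLOR_RGB2HSV)
    m=((hsv[:,:,1]<70)).astype(np.uint8); m=cv2.morphologyEx(m,cv2.MORPH_OPEN,np.ones((3,3)))
    uv=(409,222) if c=="top" else (349,299)
    n,l=cv2.connectedComponents(m); mm=l==l[uv[1],uv[0]]
    print(c,"plate",mm.sum(),*[np.round(x,4) for x in rect(c,mm,.01)])
    o=im.copy(); o[mm]=[255,0,255]; x,y=uv
    crop=lambda a:cv2.resize(a[y-65:y+65,x-65:x+65],(390,390),interpolation=cv2.INTER_CUBIC)
    cv2.imwrite(f"pics/plate_{c}.png",np.hstack([crop(im),crop(o)])[:,:,::-1])
a,b=[cv2.imread(f"pics/plate_{c}.png") for c in ("top","side")]
cv2.imwrite("pics/plate.png",cv2.resize(np.vstack([a,b]),(600,600)))
print(telemetry.current_ee_pos(),telemetry.current_tool_rot())
E
python3 m.py
```

```text
top brass_bar 0.98 [0.593  0.1856] [0.5907 0.1865] [ 27.3145 171.1246] -0.1802
top brass_bar 0.67 [0.5673 0.3324] [0.5686 0.3333] [ 16.5918 117.0415] 0.799
top steel_bar 0.66 [0.5798 0.1126] [0.5795 0.1121] [ 24.8076 167.0551] -0.1706
top black_bar 0.83 [0.5573 0.0386] [0.5593 0.0391] [ 28.4096 172.1106] -0.1755
top plate 3466 [ 0.5257 -0.1776] [ 0.5242 -0.1778] [110.0934 249.1605] 0.2071
side brass_bar 0.78 [0.5945 0.1839] [0.5937 0.1845] [ 29.3372 171.5394] -0.1724
side brass_bar 0.67 [0.5623 0.3147] [0.561  0.3119] [ 21.2769 130.2276] 0.8076
side steel_bar 0.66 [0.5804 0.1108] [0.5799 0.111 ] [ 28.0932 170.3584] -0.1681
side black_bar 0.74 [0.5601 0.0389] [0.5619 0.0382] [ 27.0187 170.9507] -0.1776
side plate 7469 [ 0.4666 -0.1043] [ 0.4738 -0.1543] [287.9458 339.2773] -0.227
[0.24065463 0.52223608 0.23050784] [1.14038914e-05 2.14232935e-01 9.76782599e-01 5.22352094e-05]
```

View pics/plate.png

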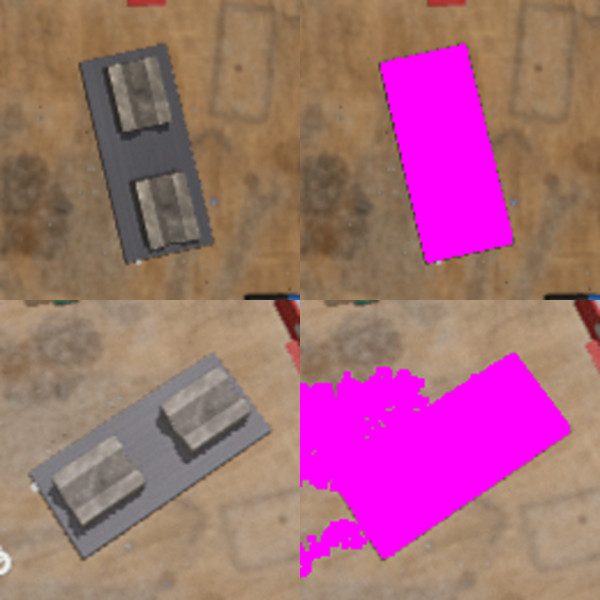

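The plate mask in the top view is clean: 110 x 249 mm, centre (0.526,-0.178), yaw 0.207, with both blocks centred on it. The side mask leaked onto the bench, so I discard it. The brass bar is at (0.5938,0.1848), yaw -0.175, and its 171 mm length marks it as the large one.

I'll move over it and check with the wrist camera.

```bash
cat > g.py <<'E'
from h import *
q=quat(np.pi-0.175); p=[0.5938,0.1848]
gripper_to(0.052,40)
r.move_to([*p,0.20],q)
im=vision.snapshot("wrist"); cv2.imwrite("pics/w1.png",im[:,:,::-1])
for d in models.regions_of("brass_bar","wrist"): print(round(d["score"],2),*[np.round(x,4) for x in rect("wrist",d["pixels"],.05)])
print(telemetry.current_ee_pos(),telemetry.current_joints(),telemetry.current_t())
E
python3 g.py
```

```text
0.66 [0.5637 0.3249] [0.5622 0.3235] [ 16.3985 115.481 ] 0.8053
0.61 [0.5959 0.1831] [0.5884 0.1847] [ 24.7577 175.4399] -0.1717
[0.59332084 0.18591552 0.20017251] [ 1.91607474e-01  3.63046208e-01  1.45074907e+00  3.46281948e-04
  1.32765679e+00 -1.20577067e+00] 3.5833
```

View pics/w1.png

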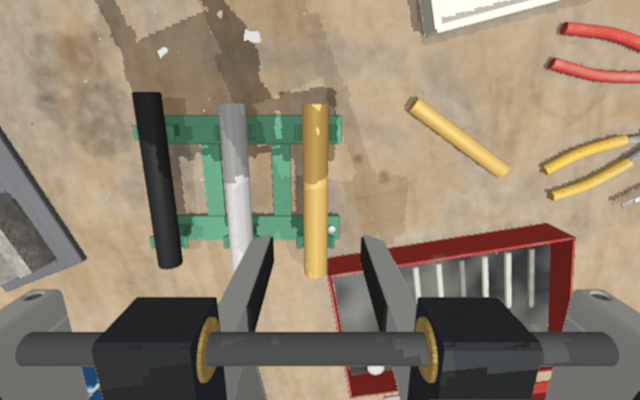

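The wrist view shows the large brass bar at (316,190), lying between the fingers, whose midline is near column 312. The networks' fix, (0.595,0.184), agrees. I'll descend, grip and lift.

Run:
```python
from h import *
p=[0.594,0.1845]
print(r.move_l([*p,0.10],vel=0.15), r.move_l([*p,0.056],vel=0.06,guard=15), telemetry.current_ee_pos(), telemetry.current_wrist_force())
print(gripper_to(0.0,40), telemetry.current_opening(), telemetry.current_finger_force(), telemetry.current_wrist_force())
if 0.02<telemetry.current_opening()<0.028:
    r.move_l([*p,0.20],vel=0.12)
    print(telemetry.current_opening(), telemetry.current_wrist_force(),telemetry.current_torque(),telemetry.current_ee_pos())
    qs=quat(np.pi+0.207)
    r.move_to([0.526,-0.179,0.20],qs)
    im=vision.snapshot("wrist"); cv2.imwrite("pics/w2.png",im[:,:,::-1])
    for d in models.mark_of("v_seat","wrist"): print(d)
    im=vision.snapshot("top"); cv2.imwrite("pics/t2.png",im[100:300,250:500,::-1])
    for d in models.regions_of("brass_bar","top")[:2]: print(round(d["score"],2),*[np.round(x,4) for x in rect("top",d["pixels"],.194)])
print(telemetry.current_ee_pos(),telemetry.current_t())
```

```text
False False [0.59430036 0.18454    0.05616933] [-0.67879011  0.95141533  0.05610158]
False 0.02333439998530356 40.00054657459259 [-0.25422957 -1.57063036  2.03057961]
0.022810839659627484 [ 0.72513195 -0.11450916 -7.23710241] [ 0.03728321  0.00702213 -0.05856678] [0.59333506 0.18441431 0.1989023 ]
0.97 [ 0.5244 -0.1759] [ 0.5265 -0.1755] [ 27.8258 172.4867] 0.2089
0.65 [0.5593 0.2937] [0.56   0.2942] [ 14.2528 103.3311] 0.8034
[ 0.52642132 -0.17800499  0.19995476] 8.7833
```

View pics/w2.png

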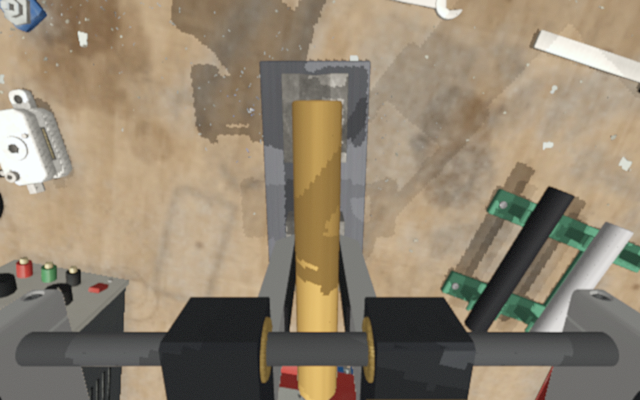

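The wrist view shows the brass bar held level at (317,190), in line over the block and plate centreline (columns 260–370, middle 315). The black and steel bars are still in the cradle. I'll lower it under guard and release.

Run:
```python
from h import *
p=[0.5258,-0.1787]
r.move_l([*p,0.085],vel=0.12); r.hold(0.2)
print(r.move_l([*p,0.0525],vel=0.03,guard=10), telemetry.current_ee_pos(), telemetry.current_wrist_force())
gripper_to(0.05,10); r.hold(0.3)
r.move_l([*p,0.20],vel=0.15)
r.move_to([0.40,0.05,0.30],quat(np.pi)); r.hold(0.5)
for c in ["top","side"]:
    im=vision.snapshot(c); cv2.imwrite(f"pics/{c}3.png",im[:,:,::-1])
    for t in ["brass_bar","steel_bar","black_bar"]:
        for d in models.regions_of(t,c)[:2]: print(c,t,round(d["score"],2),*[np.round(x,4) for x in rect(c,d["pixels"],.048)])
a=cv2.imread("pics/side3.png"); cv2.imwrite("pics/s3.png",cv2.resize(a[130:370,230:460],None,fx=2.4,fy=2.4))
print(telemetry.current_t())
```

```text
False [ 0.52659263 -0.17992895  0.05349479] [-2.65580042 -4.73454895  2.95646777]
top brass_bar 0.6 [ 0.524  -0.1789] [ 0.5227 -0.1787] [ 24.294 168.142] 0.2149
top brass_bar 0.53 [0.5678 0.3326] [0.5673 0.3327] [ 19.1581 125.0384] 0.8039
top steel_bar 0.57 [0.5814 0.1119] [0.5811 0.1121] [ 24.5183 169.6897] -0.1672
top black_bar 0.74 [0.5572 0.0401] [0.5574 0.0399] [ 24.5723 172.4581] -0.1686
side brass_bar 0.61 [0.5641 0.3159] [0.5651 0.317 ] [ 16.3454 121.9805] 0.8084
side brass_bar 0.24 [0.5585 0.039 ] [0.5546 0.0405] [ 26.8071 169.5631] -0.1736
side steel_bar 0.61 [0.5825 0.1123] [0.5839 0.1114] [ 30.9121 172.8058] -0.1711
side black_bar 0.72 [0.5592 0.0394] [0.5592 0.0392] [ 25.285  170.9091] -0.1687
side black_bar 0.58 [ 0.5276 -0.1799] [ 0.5259 -0.1803] [ 22.9841 171.95  ] 0.2087
15.3583
```

View pics/s3.png

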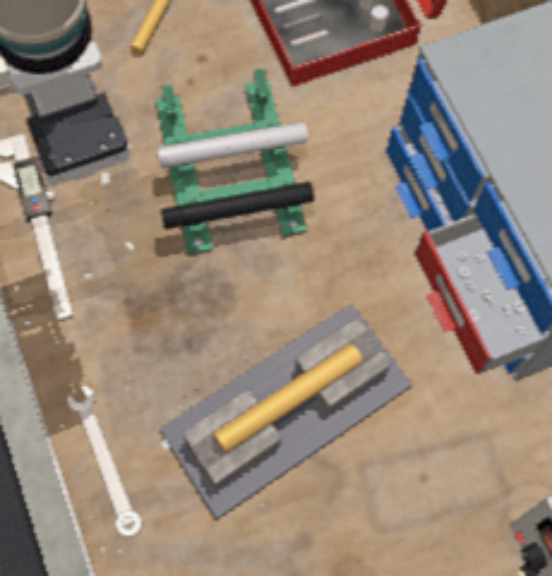

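The side view crop shows the brass bar seated in both grooves, running from (222,438) to (355,355). Both cameras put its centre at about (0.526,-0.179), yaw 0.21. The steel and black bars lie in place and the arm is clear.

```bash
python3 -c "
from plant import r
print(r.sign_off())"
```

```text
the job is handed in; nothing more can be done
None
```

The large brass bar is lying in both V-block grooves, measured within a few millimetres of centre over the gap; the steel and black bars are still in the cradle, and the job is handed in at about 15 s of the 40 s (no verdict was returned).

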